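# Pop the till drawer and catch it short of the cup

### The arm

A 6-joint arm with a two-finger parallel gripper is mounted at the origin on a cart in front of the work surface, level with it; the furniture and walls round the work are solid. World frame = base frame: x ahead of the robot, y to its left, z up, the work surface at z = 0. Lengths are in m, angles in rad, forces in N, time in s.
With the tool pointing down it reaches from about 0.35 to 0.775 m from the base axis. Payload 7.3 kg.
Tool frame: the origin (TCP) lies at the centre of the arm's flange, where the gripper is bolted on; the fingertips stand 178 mm ahead of it and the grasp point (between the pads) lies 159 mm ahead of it (tip_extent is the distance from the TCP to the fingertips, in m); z points along the fingers, y is the line along which they close (so a half turn about z gives the same grasp; the last joint's range is limited). The gripper opens to 92 mm and grips with 3 to 60 N. Pads are 19 mm wide; open, the fingers measure 130 mm over their backs; the gripper's body (75 mm by 190 mm) begins 47 mm behind the grasp point.
Start: joints at [0.978, 0.342, 1.524, -0, 1.275, -0.146], TCP at [0.227, 0.473, 0.405] pointing down, gripper open.
Joint ranges: [-2.53, 2.53], [-0.77, 2.02], [0.04, 2.7], [-1, 4.14], [0.28, 2.66], [-3.11, 3.11]. Speed limits (rad/s): [2.57, 2.57, 3.14, 3.14, 3.14, 3.14].

### API

Orientations are given as [roll, pitch, yaw] about the fixed x, y, z axes, in that order (R = Rz(yaw) Ry(pitch) Rx(roll)).
In Python, from cell import * gives the robot as it stands.
- The arm moves only by the tool arm_command, never from a script. Its arguments are lists of equal length, an entry for each row: "xyz": the shift along the world's x, y, z in mm, a list of three; "spin": the turn about the world's z in degrees. In form: {"xyz": [[tx, ty, tz], ...], "spin": [spin, ...]}. A call has 1 to 20 rows; each row shifts and turns the commanded pose from where the row before left it; what a row does not reach is not made up. A row lasts 1/10 s, in which the tool goes at most 50 mm and 8.59 degrees, less where a joint would pass 70% of its speed; a pose out of reach is approached as far as the arm can. A call with a gripper value outside its range is refused whole. "jaw" is the opening, from -1 (shut) to 1 (fully open), set as the call begins (left out, the last holds). The fingers move at their own pace and stop on an object; "squeeze" is the grip in N (left out, the last holds). Time passes only in rows, so rows that do not move let the fingers close. It gives the time, the measured TCP pose, the force, the opening and the grip force at its end, in the units of the state.
- observe(): the state, without advancing time (a new reading comes with each control period).
- read_camera(name): name is "scene" or "top"; returns a dict with "img" (384x512x3 uint8, red, green, blue), "depth" (384x512 float32, m along the optical axis (not along the pixel's ray), 0 where there is no reading), "fx", "fy", "cx", "cy" (pixels), "world_from_camera" (4x4, takes a point from camera to world coordinates). Camera axes: x right, y up, looking along -z (the intrinsics and any distortion apply to the point x, -y, -z); pixel columns grow to the right and rows downward; lengths in m; the calibration is good to about 2 mm. A picture is of the moment at which its call begins.
- hand_in(): hands the job in; it is judged then, once.
The state is a dict: "time": time; "qpos": joint angles; "qvel": joint speeds; "joint_efforts": joint torques, N m; "tool_pos": TCP position; "tool_rot": TCP orientation; "contact_force": force on the tool from outside, world axes, zero at the start; "torque": the same for the moment, N m; "opening": finger opening in m; "grip_force": force on a finger pad.
Only numpy, scipy, OpenCV 4.12 (cv2) and the standard library are available. Lean on these libraries where they do the work, as an engineer would, in place of code of your own. Each camera call takes 0.05 s, during which the arm holds its last target. There are 200 camera calls.

### The job

Someone has left an espresso cup standing in front of the till's cash drawer. Press the release key with one finger and stop the drawer with the other as it springs out, so that it opens only about 5 cm (anywhere from 3 to 7) to show the front row of coins, and never runs out past 8 cm towards the cup. Leave the drawer standing open like that and let go; both cups, the mug, and the pad and pen in the till's tray stay where they are.

Things in the scene. Friction and masses are not known exactly. Their poses are not given: they have to be found in the camera images.
- till: dark steel cash drawer unit, 200 mm wide (its y), 232 deep when shut, 78 high, fast on the counter. Origin under the centre of the case, on the counter; x points to its back (the drawer springs out along -x), z up. Its top is a tray: floor 58 mm above the counter, rim up to 78 mm at sides and back (8 mm thick), closed at the front by the drawer's front panel.
- key_top (a point): centre of the top of the grey release key in the tray, 66 mm above the counter, at x -86, y 0 mm in the till's frame: 36 mm behind the front face and 24 mm behind the back face of the shut drawer's front panel. The key is 20 mm (till's x) by 42 mm (till's y), stands 8 mm above the tray floor and goes straight down.
- release_key (a joint): travel of the release key, m: 0 up, 0.005 fully down. A spring presses it up with 2 N at the top and 4.5 N at the bottom; the drawer is let go at about 0.0035.
- drawer_front (a point): point on the front face of the drawer's steel front panel, in the middle of its width, 68 mm above the counter (10 mm under the panel's top edge); it moves with the drawer. The panel is 200 mm wide, 12 mm thick, from 7 to 78 mm above the counter; in front of it there is free space.
- drawer (a joint): how far the drawer is open, m: 0 shut and latched, 0.13 at its stop, along the till's -x. Once let go, a spring plunger (2.6 N) pushes it (about 0.6 kg, easy runners) over the first 30 mm; it then coasts at some 0.25 to 0.45 m/s to the stop unless something stands in its way. Stopped beyond 30 mm, it stays there.
- cup: white espresso cup with handle, 58x82 mm, 54 mm high, on the counter in the drawer's run; origin under the middle of cup and handle (the bowl, 58 mm across, is centred 12 mm along its +y, the handle points along -y). It begins 88 mm or more in front of the shut drawer.
- pad: black order pad, 150x105x16 mm, lying in the back of the till's tray; origin under its centre.
- pen: black pen, 145 mm long (its y), 12 mm thick, lying across the tray between the key and the pad; origin under its centre.
- mug: white mug, 84 mm across, 100 mm high, with a handle, standing on the counter to the right of the espresso cup; origin under the middle of mug and handle.
- purple_cup: purple cup with a handle, 65x94x52 mm, standing on the counter near its left end; origin under the middle of cup and handle.

How it is judged:
By the outcome, as a careful person would: the job done as asked, in the order asked, and still so for the second after the job is handed in, with the robot touching nothing.
It also fails if it takes over 34 s, if anything falls off the work surface, if the arm or the gripper's body presses on something with over 40 N, if the wrist force passes 120 N, or if a joint passes its speed limit or range.

## Working session

There is one attempt and no reset: what is moved stays moved. The work goes in short steps, Python scripts to look and compute and a tool call to move; the robot and the scene stay as the last step left them, time stands still between calls to the robot, and variables do not carry over. Pictures are saved under pics/ and viewed, at most 10 in all, crops included, and the job is handed in when it is done.

Besides the shell and the picture viewer there is one more tool, called after "Request:" by a JSON object that holds its "op" and its "data", one argument or row to a line. arm_command: Moves the arm, as the interface text tells. Its arguments: {"type":"object","properties":{"xyz":{"type":"array","items":{"type":"array","items":{"type":"number"}}},"spin":{"type":"array","items":{"type":"number"}},"jaw":{"type":"number"},"squeeze":{"type":"number"}},"required":["xyz","spin"]}

```bash
mkdir -p pics; python3 - <<'E'
from cell import *
import cv2,numpy as np
for n in("scene","top"):
    c=read_camera(n); np.savez(n+".npz",**c); cv2.imwrite(f"pics/{n}0.png",c["img"][:,:,::-1]); print(n,c["fx"],c["cx"],c["cy"],c["world_from_camera"].round(3).tolist(),[k for k in c])
s=observe();print(s)
E
```

```text
scene 380.8736025111201 258.2140830568163 191.98342670137157 [[0.463, 0.651, -0.601, 0.002], [-0.886, 0.349, -0.306, -0.15], [0.011, 0.674, 0.738, 0.774], [0.0, 0.0, 0.0, 1.0]] ['img', 'depth', 'fx', 'fy', 'cx', 'cy', 'world_from_camera']
top 416.31273214194806 263.06259072106525 193.68490111615466 [[-0.009, 0.992, -0.124, 0.446], [-1.0, -0.01, -0.008, 0.15], [-0.009, 0.124, 0.992, 1.104], [0.0, 0.0, 0.0, 1.0]] ['img', 'depth', 'fx', 'fy', 'cx', 'cy', 'world_from_camera']
{'time': 0.1, 'qpos': array([ 9.77994968e-01,  3.42637591e-01,  1.52489753e+00,  3.09649733e-07,
        1.27542208e+00, -1.46030620e-01]), 'qvel': array([-0.00014742, -0.00094198, -0.00316551,  0.00195428, -0.00028326,
        0.00143861]), 'joint_efforts': array([ 1.06653923e-03, -4.32007170e+01, -2.44693226e+01,  7.19192787e-02,
        5.26634278e-02, -7.75079593e-05]), 'tool_pos': array([0.22675637, 0.47337269, 0.40413069]), 'tool_rot': array([-3.14024267e+00, -1.98851003e-04,  2.69482169e+00]), 'contact_force': array([ 0.11362944,  0.13192876, -0.42723986]), 'torque': array([ 0.01932162, -0.07222142,  0.01273193]), 'grip_force': 0.0, 'opening': 0.09213569650108246}
```

View pics/scene0.png

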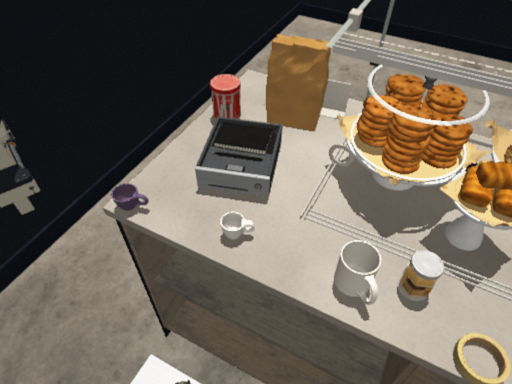

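View pics/top0.png

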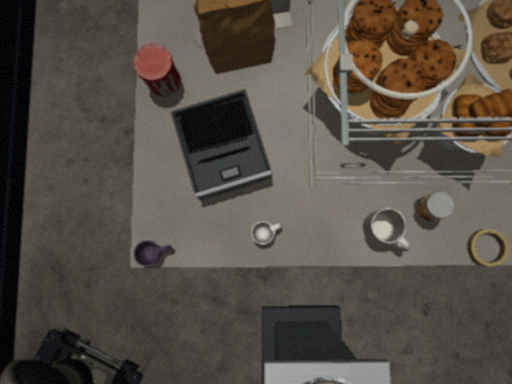

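The scene view shows the till at about (240,158) with the cup in front at (235,226). In the top view the till is around (222,145), the key at (231,173), the front edge runs (200,197)–(271,176), and the cup is at (263,233). Next I'll measure them.

```bash
cat > h.py <<'E'
import cv2,numpy as np
def pts(c):
    h,w=c["depth"].shape; u,v=np.meshgrid(np.arange(w),np.arange(h)); d=c["depth"]
    p=np.stack([(u-c["cx"])/c["fx"]*d,-(v-c["cy"])/c["fy"]*d,-d,np.ones_like(d)],-1)@np.asarray(c["world_from_camera"]).T
    return p[...,:3]
def ray(c,u,v,z):
    M=np.asarray(c["world_from_camera"]); r=M[:3,:3]@[(u-c["cx"])/c["fx"],-(v-c["cy"])/c["fy"],-1]
    return M[:3,3]+r*(z-M[2,3])/r[2]
E
python3 - <<'E'
from h import *
c=np.load("top.npz");P=pts(c);ok=c["depth"]>0
for n in("top","scene"):
    c=np.load(n+".npz");P=pts(c);ok=c["depth"]>0
    t=(P[...,0]>.4)&(P[...,0]<.9)&(P[...,1]>.1)&(P[...,1]<.5)&ok
    m=t&(P[...,2]>.068)&(P[...,2]<.088)
    k,l,s,_=cv2.connectedComponentsWithStats(m.astype(np.uint8))
    i=1+np.argmax(s[1:,4]); q=P[l==i]; print(n,s[i],np.median(q[:,2]))
    r=cv2.minAreaRect((q[:,:2]*1000).astype(np.float32)); print(r,cv2.boxPoints(r).round(1).tolist())
# top edges & key crop
c=np.load("top.npz")
g=c["img"][85:205,165:280]; cv2.imwrite("pics/crop.png",cv2.resize(g[:,:,::-1],None,fx=5,fy=5,interpolation=cv2.INTER_CUBIC)*1)
for n,(a,b,e,f) in {"top":(245,220,290,250),"scene":(212,205,260,245)}.items():
    c=np.load(n+".npz");P=pts(c); s=P[b:f,a:e].reshape(-1,3); s=s[(s[:,2]>.012)&(s[:,2]<.07)]
    print(n,"cup",s.min(0).round(3),s.max(0).round(3),len(s))
E
```

```text
top [ 182  100   66   52 2196] 0.07198231832842594
((750.3671264648438, 280.7506103515625), (106.33257293701172, 149.97071838378906), 14.456411361694336) [[680.2000122070312, 340.1000061035156], [717.5999755859375, 194.89999389648438], [820.5999755859375, 221.39999389648438], [783.0999755859375, 366.6000061035156]]
scene [ 195  116   88   65 2135] 0.07140418326619558
((705.2049560546875, 263.5941467285156), (236.17623901367188, 199.87252807617188), 16.840791702270508) [[563.2000122070312, 325.0], [621.0999755859375, 133.6999969482422], [847.2000122070312, 202.1999969482422], [789.2999877929688, 393.5]]
top cup [0.452 0.111 0.012] [0.507 0.188 0.06 ] 366
scene cup [0.449 0.111 0.012] [0.507 0.189 0.057] 582
```

View pics/crop.png

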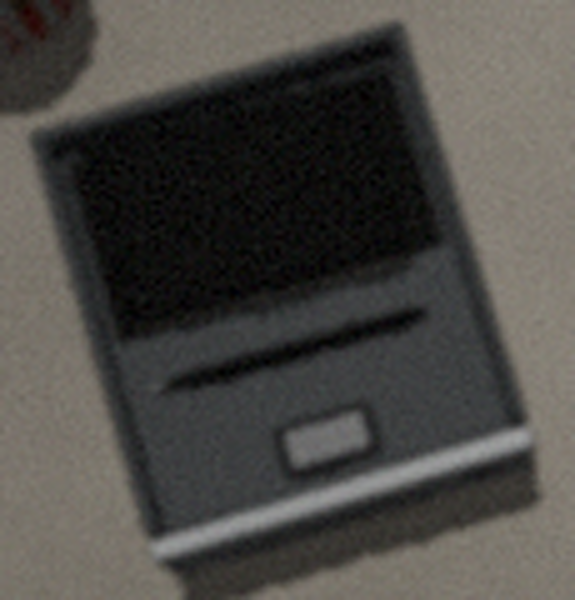

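```bash
python3 - <<'E'
from h import *
c=np.load("top.npz")
f=lambda u,v,z:(ray(c,165+(u+.5)/5-.5,85+(v+.5)/5-.5,z)*1000).round(1)[:2]
A=dict(FL=(158,564),FR=(531,446),BL=(35,132),BR=(402,22))
Q={k:f(*p,.078) for k,p in A.items()};print(Q)
for a,b in(("FL","FR"),("BL","BR"),("BL","FL"),("BR","FR")):
    d=Q[b]-Q[a];print(a,b,np.linalg.norm(d),np.degrees(np.arctan2(d[1],d[0])))
print("centre",np.mean(list(Q.values()),0))
# key by brightness
g=c["img"].astype(int).sum(2)[160:185,215:246]; m=(g>g.max()*0.72).astype(np.uint8)
g5=cv2.cvtColor(cv2.imread("pics/crop.png"),cv2.COLOR_BGR2GRAY); s=g5[395:490,265:390]; print(np.percentile(s,[10,50,90]))
m=(s>100).astype(np.uint8);k,l,st,ce=cv2.connectedComponentsWithStats(m);i=1+np.argmax(st[1:,4]);r=cv2.minAreaRect(np.argwhere(l==i)[:,::-1].astype(np.float32));print(r,st[i]);u,v=r[0][0]+265,r[0][1]+395;print("key",f(u,v,.066))
P=ray
c2=np.load("scene.npz");g=c2["img"][110:205,185:295];cv2.imwrite("pics/crop2.png",cv2.resize(g[:,:,::-1],None,fx=6,fy=6,interpolation=cv2.INTER_CUBIC))
E
```

```text
{'FL': array([565.7, 324.9]), 'FR': array([623.2, 138.8]), 'BL': array([788.4, 390.2]), 'BR': array([844.5, 202.6])}
FL FR 194.78054317616014 -72.83022810057835
BL BR 195.8085033904299 -73.35120451446382
BL FL 232.0762374738094 -163.65782996213252
BR FR 230.31311295712186 -163.91791734338278
centre [705.45  264.125]
[ 42.  63. 111.]
((61.68287658691406, 43.86005401611328), (29.29543113708496, 72.5789794921875), 72.80146026611328) [  25   21   74   46 1912]
key [630.1 242.1]
```

View pics/crop2.png

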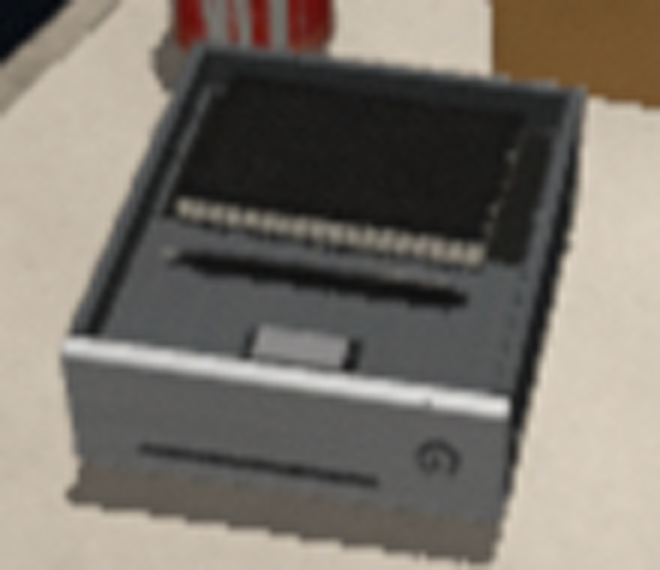

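The scene crop shows the front edge running from about (65,345) to (505,405), with the key at (303,345). It agrees with the top view:
- **Till:** yaw is about 16.7°.
- **Key:** about (629,241) mm.
- **Plan:** the tool's y axis goes along the till's x. The inner face of the front finger stands at about 53 mm open, with the other finger on the key.

Request:
{"op": "arm_command", "data": {
  "xyz": [
    [30, -20, 0],
    [30, -20, 0],
    [30, -20, 0],
    [30, -20, 0],
    [30, -20, 0],
    [30, -20, 0],
    [30, -21, 0],
    [30, -21, 0],
    [30, -21, 0],
    [30, -21, 0],
    [30, -20, 0],
    [29, -21, 0],
    [0, 0, 0],
    [0, 0, 0],
    [0, 0, 0]
  ],
  "spin": [-4, -4, -4, -4, -4, -4, -4, -4, -4, -4, -4, -3.7, 0, 0, 0],
  "jaw": 0.913,
  "squeeze": 60
}}

```text
time: 1.6
tool_pos: [0.5851, 0.2291, 0.4045]
tool_rot: [-3.141, -0.0, 1.864]
contact_force: [-0.2, -0.2, 0.2]
opening: 0.0873
grip_force: 0.0
```

Request:
{"op": "arm_command", "data": {
  "xyz": [
    [1, -1, -30],
    [0, 0, -30],
    [0, 0, -30],
    [0, 0, -25],
    [0, 0, -15],
    [0, 0, -4],
    [0, 0, 0],
    [0, 0, 0],
    [0, 0, 0]
  ],
  "spin": [0, 0, 0, 0, 0, 0, 0, 0, 0]
}}

```text
time: 2.5
tool_pos: [0.587, 0.2278, 0.2721]
tool_rot: [3.139, 0.0, 1.863]
contact_force: [-0.1, -0.2, -0.1]
opening: 0.0878
grip_force: 0.0
```

```bash
python3 - <<'E'
from cell import *
from h import *
o=[]
for n,(a,b,e,f) in {"top":(150,80,310,260),"scene":(170,80,310,250)}.items():
    c=read_camera(n); o.append(cv2.resize(c["img"][b:f,a:e,::-1],(390,420),interpolation=cv2.INTER_CUBIC))
cv2.imwrite("pics/hov.png",np.hstack(o)); print(observe()["tool_pos"],observe()["contact_force"])
E
```

```text
[0.58692594 0.22758354 0.27174401] [-0.32353352  0.0745676   0.17170695]
```

View pics/hov.png

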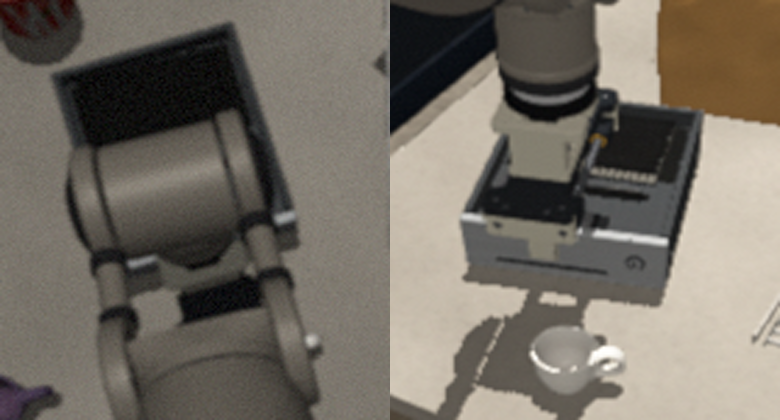

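The hover view shows the front finger in front of the panel at (543,255) and clear of the cup at (575,360). The wrist hides the key finger. Now I'll descend to just above the key.

Request:
{"op": "arm_command", "data": {
  "xyz": [
    [0, 0, -10],
    [0, 0, -8],
    [0, 0, -5],
    [0, 0, -2],
    [0, 0, 0],
    [0, 0, 0],
    [0, 0, 0]
  ],
  "spin": [0, 0, 0, 0, 0, 0, 0]
}}

```text
time: 3.3
tool_pos: [0.5869, 0.2275, 0.246]
tool_rot: [3.141, 0.0, 1.862]
contact_force: [-0.4, 0.0, -0.7]
opening: 0.088
grip_force: 0.0
```

Request:
{"op": "arm_command", "data": {
  "xyz": [
    [0, 0, -2],
    [0, 0, -2],
    [0, 0, -1],
    [0, 0, 0],
    [0, 0, 0]
  ],
  "spin": [0, 0, 0, 0, 0]
}}

```text
time: 3.8
tool_pos: [0.587, 0.2275, 0.2412]
tool_rot: [3.14, 0.0, 1.862]
contact_force: [-0.1, 0.3, 4.9]
opening: 0.088
grip_force: 2.2
```

Request:
{"op": "arm_command", "data": {
  "xyz": [
    [0, 0, -1],
    [0, 0, -0.5],
    [0, 0, 0],
    [0, 0, 0],
    [0, 0, 0],
    [0, 0, 0],
    [0, 0, 0]
  ],
  "spin": [0, 0, 0, 0, 0, 0, 0]
}}

```text
time: 4.5
tool_pos: [0.5868, 0.2275, 0.2393]
tool_rot: [3.142, 0.0, 1.862]
contact_force: [-0.4, -0.1, 5.3]
opening: 0.0875
grip_force: 2.4
```

```bash
python3 - <<'E'
from cell import *
from h import *
o=[]
for n,(a,b,e,f) in {"top":(150,80,310,260),"scene":(170,80,310,250)}.items():
    c=read_camera(n); o.append(cv2.resize(c["img"][b:f,a:e,::-1],(390,420),interpolation=cv2.INTER_CUBIC))
cv2.imwrite("pics/prs.png",np.hstack(o)); print(observe()["tool_pos"],observe()["contact_force"])
E
```

```text
[0.58682159 0.22743877 0.23926594] [-0.29051001 -0.32739306  6.18990012]
```

View pics/prs.png

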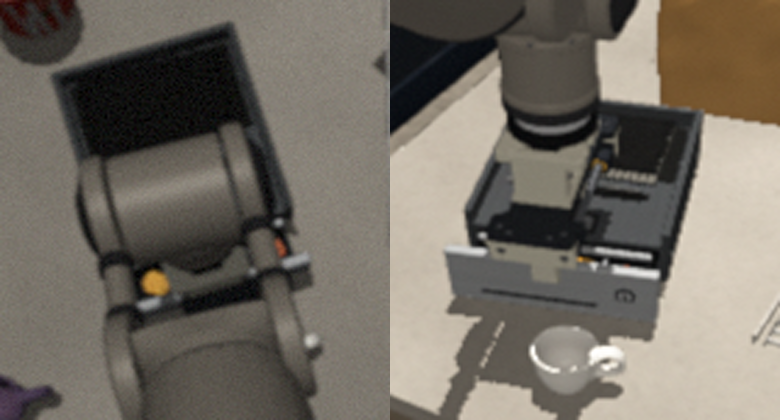

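The drawer is out and resting against the front finger, with coins visible at (155,282). The cup is untouched. Next I'll lift a little, back the finger off the panel, then go clear.

Request:
{"op": "arm_command", "data": {
  "xyz": [
    [0, 0, 3],
    [0, 0, 5],
    [0, 0, 1],
    [-2, -0.6, 0],
    [-2, -0.6, 0],
    [0, 0, 0],
    [0, 0, 10],
    [0, 0, 20],
    [0, 0, 35],
    [0, 0, 40],
    [0, 0, 40],
    [0, 0, 0],
    [-20, 20, 0],
    [-35, 30, 0],
    [-35, 30, 0],
    [-35, 30, 0],
    [-35, 30, 0],
    [-30, 30, 0],
    [0, 0, 0],
    [0, 0, 0]
  ],
  "spin": [0, 0, 0, 0, 0, 0, 0, 0, 0, 0, 0, 0, 0, 0, 0, 0, 0, 0, 0, 0]
}}

```text
time: 6.6
tool_pos: [0.3921, 0.3968, 0.3934]
tool_rot: [3.141, 0.0, 1.865]
contact_force: [0.3, 0.1, -0.2]
opening: 0.0875
grip_force: 0.0
```

```bash
python3 - <<'E'
from cell import *
from h import *
o=[]
for n,(a,b,e,f) in {"top":(130,80,310,270),"scene":(100,80,310,250)}.items():
    c=read_camera(n); o.append(cv2.resize(c["img"][b:f,a:e,::-1],(390,420),interpolation=cv2.INTER_CUBIC)); np.savez(n+"2.npz",**c)
cv2.imwrite("pics/end.png",np.hstack(o)); print(observe()["tool_pos"],observe()["contact_force"])
f=np.array([.958,.287])
for n in("top","scene"):
  for s in("","2"):
    c=np.load(n+s+".npz");P=pts(c);q=P[(P[...,2]>.066)&(P[...,2]<.09)&(P[...,0]>.45)&(P[...,0]<.9)&(abs((P[...,:2]-[.629,.241])@[-.287,.958])<.095)]
    d=(q[:,:2]-[.629,.241])@f; print(n,s,np.percentile(d[d>-.15],[0,1]).round(4))
E
```

```text
[0.3934529  0.39573992 0.39323867] [0.22450753 0.8718089  0.10974723]
top  [-0.0359 -0.0352]
top 2 [-0.0836 -0.083 ]
scene  [-0.0387 -0.0373]
scene 2 [-0.0867 -0.0852]
```

View pics/end.png

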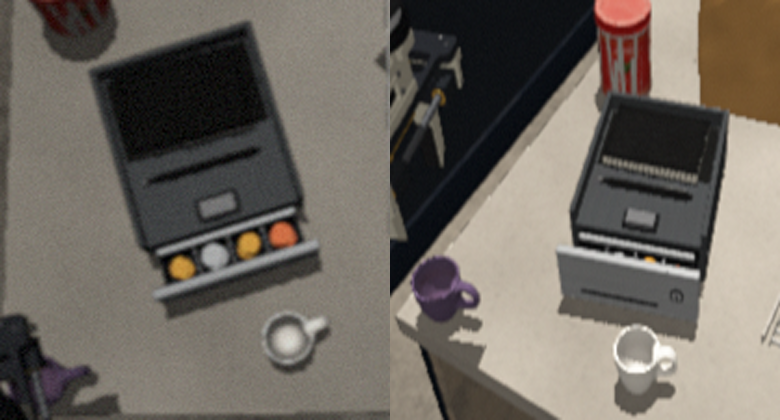

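The drawer stands 48 mm open with the front coins showing. The cups, pad and pen are where they were, and the arm is clear, so I'll hand it in.

```bash
python3 -c "
from cell import *
print(hand_in())"
```

```text
the job is handed in; nothing more can be done
None
```

The release key was pressed and the drawer caught by the other finger. It now stands about 48 mm open with the arm clear and the cups, pad and pen unmoved in the last pictures (the mug was not in those crops, but the arm never went near it); the job is handed in.

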